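Load a tube rack through the spring flap of a rack loader

TASK

The small blue rack that holds the capped tubes stands in the entry of one of the two lanes of the white rack loader. Push it, standing upright on the lane floor, through the spring flap of its lane until it is fully home against the end stop, and take the gripper out so that the flap closes behind it. Leave the empty rack, its flap and everything else standing where they are.

Things in the scene. Friction and masses are not known exactly. Their poses are not given: they have to be found in the camera images.
- loader: White open-topped rack loader fixed to the bench, 365 x 204 mm. Origin: underside, midway between its two lanes, in the plane of the flaps. x runs along the lanes inward (push direction, roughly away from the robot), y left, z up. Grey deck 8 mm thick, x -125 to +240. Lanes centred at y = +48 and -48; 34 mm divider between, its round nose at x = -77. Walls rise to 45 mm above the bench.
- gate_left (a point): Centre of the left lane's doorway, on the deck (loader frame 0, +48, 8 mm), axes as the loader's. Before it the lane is 62 mm wide between walls, which begin at x = -60 (outer wall flares outward from there to x = -93); behind it the lane is 17 mm wider on its outer side, where the flap folds away. Open top: fingers can follow the rack through and be lifted out.
- gate_right (a point): Centre of the right lane's doorway, on the deck (loader frame 0, -48, 8 mm), axes as the loader's. Lane as the left one, mirrored.
- stop (a point): Middle of the end stop at deck height (loader frame +144, 0, 8 mm): the upright face, across both lanes, of a 55 mm high housing. A rack fully home touches it: its centre is then at loader x = +112, its rear face at +80.
- flap_left (a joint): Aluminium spring flap of the left (+y) lane: upright plate 4 mm thick, 11 to 51 mm above the bench, on a vertical hinge at the outer side (loader 0, +88), 68 mm long. 0 = closed; swings only inward (+x), to 1.6 rad; a weak spring (0.02 N m closed, 0.05 open: 2 to 4 N on a rack) shuts it. It can close only when the rack's rear is over 68 mm past the doorway and the gripper is out.
- flap_right (a joint): The same, mirrored, across the right (-y) lane, hinged at loader frame x = 0, y = -88. 0 = closed, grows inward to 1.6 rad.
- tube_rack: Blue block rack, 64 (x, along the lane) x 56 (y) x 40 mm high, with four white-capped clear tubes, one piece with it (caps 19 mm wide, 30 mm apart along x, 28 along y; tops 70 mm above its underside). Origin: centre of underside; x along the lane, z up. 0.13 to 0.25 kg. Starts on the deck in the entry of one lane, its front 12 to 40 mm short of the flap.
- empty_rack: The same blue rack, 64 x 56 x 40 mm, without tubes (four dark empty holes), in the entry of the other lane. Stays there. Origin: centre of its underside.
- vial: Small capped vial, 20 mm wide, 36 mm tall, on the deck in front of the divider's nose. Stays there. Origin: centre of its underside.
- jar: Capped jar, 44 mm wide, 55 mm tall, on top of the loader's housing. Stays there. Origin: centre of its underside.
- big_rack: Large blue rack, 100 x 220 x 50 mm, with one yellow-capped tube 131 mm high, on the bench to the left. Stays there. Origin: centre of its underside.
- bottle: Bottle with a yellow cap, 70 mm wide, 150 mm tall, on the bench to the right. Stays there. Origin: centre of its underside.

How it is judged:
On the way:
1. the rack with tubes, standing on the lane floor, is in the doorway and holds its flap open (x of tube_rack in the frame of loader between -0.02 and 0.05 m and z of tube_rack in the frame of loader below 0.014 m and ((y of tube_rack in the frame of loader between 0.03 and 0.068 m and value of joint flap_left above 0.6 rad) or (y of tube_rack in the frame of loader between -0.068 and -0.03 m and value of joint flap_right above 0.6 rad))), for 0.05 s.
At the end, for the whole second after the job is handed in: The rack with tubes stands upright on the floor of its lane, within 10 mm of the end stop and within 0.2 rad of straight, at rest; both flaps are closed (below 0.08 rad); the gripper touches nothing (x of tube_rack in the frame of loader between 0.102 and 0.118 m and (y of tube_rack in the frame of loader between 0.03 and 0.068 m or y of tube_rack in the frame of loader between -0.068 and -0.03 m) and z of tube_rack in the frame of loader below 0.012 m and angle between tube_rack's own z axis and vertical below 0.08 rad and angle between the x axis of tube_rack and the x axis of loader, either way round below 0.2 rad and value of joint each of flap_left, flap_right below 0.08 rad and linear speed of tube_rack below 0.02 m/s).
It fails at once if the rack with tubes is tipped by more than 0.35 rad (angle between tube_rack's own z axis and vertical above 0.35 rad).
It fails at once if the rack with tubes is lifted more than 20 mm off the lane floor (z of tube_rack in the frame of loader above 0.028 m).
It fails at once if the empty rack is moved by more than 15 mm (distance of empty_rack from where it was at the start of the episode above 0.015 m).
It fails at once if the empty rack's flap is pushed open by more than 0.3 rad ((y of empty_rack in the frame of loader above 0 m and value of joint flap_left above 0.3 rad) or (y of empty_rack in the frame of loader below 0 m and value of joint flap_right above 0.3 rad)).
It fails at once if a bystander is moved by more than 25 mm (distance of any of vial, jar, big_rack, bottle from where it was at the start of the episode above 0.025 m).
It also fails if it takes over 35 s, if anything falls off the work surface, if the arm or the gripper's body presses on something with over 40 N, if the wrist force passes 120 N, or if a joint passes its speed limit or range.

ROBOT

A 6-joint arm with a two-finger parallel gripper is mounted at the origin on the work surface. World frame = base frame: x ahead of the robot, y to its left, z up, the work surface at z = 0. Lengths are in m, angles in rad, forces in N, time in s.
With the tool pointing down it reaches from about 0.325 to 0.775 m from the base axis. Payload 5.5 kg.
Tool frame: the origin (TCP) lies between the finger pads; the fingertips stand 17 mm ahead of it and the grasp point (between the pads) lies 2 mm behind it (arm.tip_reach is the distance from the TCP to the fingertips, in m); z points along the fingers, y is the direction in which the jaws open and shut (so a half turn about z gives the same grasp; the last joint's range is limited). The gripper opens to 88 mm and grips with 3 to 60 N. Pads are 20 mm wide; open, the fingers measure 115 mm over their backs; the gripper's body (75 mm by 178 mm) begins 61 mm behind the grasp point.
Start: joints at [1.263, 0.091, 1.231, -0, 1.82, -0.057], TCP at [0.149, 0.581, 0.24] pointing down, gripper open.
Joint ranges: [-2.87, 2.87], [-0.86, 2.18], [0.17, 2.46], [-1.51, 4.65], [0.06, 2.69], [-2.65, 2.65]. Speed limits (rad/s): [2.57, 2.57, 3.01, 3.14, 3.14, 3.14].

INTERFACE

Orientations are given as a unit quaternion [x, y, z, w].
In Python, from station import arm gives the robot as it stands.
- The arm moves only by the shell command python3 -m pendant 'ROWS'. ROWS is JSON, a list that holds one entry, the list of rows, each a list of 7 numbers: the shift along the tool's x, y, z in m, then the turn, a rotation vector about the tool's x, y, z in degrees, then the opening, from -1 (shut) to 1 (fully open). A call has 1 to 8 rows; each row shifts and turns the commanded pose from where the row before left it, along the tool's axes as they then stand; what a row does not reach is not made up. A row lasts 1/10 s, in which the tool goes at most 50 mm and 8.59 degrees, less where a joint would pass 70% of its speed; a pose out of reach is approached as far as the arm can. A call is refused whole if a number of a shift passes 0.05 or a number of a turn 8.59, either way. A call with a gripper value outside its range is refused whole. The fingers move at their own pace and stop on an object; the grip force is fixed at half the most. Time passes only in rows, so rows that do not move let the fingers close. It gives the time, the measured TCP pose, the force and the opening at its end, in the units of the state.
- arm.sense(): the state, without advancing time (a new reading comes with each control period).
- arm.camera(name): name is "scene" or "top" or "wrist"; returns a dict with "frame" (480x640x3 uint8, red, green, blue), "intrinsics" (3x3 intrinsics, pixels), "rvec" (rotation vector, rad) and "tvec" (3), from world to camera coordinates, as OpenCV has them. Camera axes: x right, y down, z forward; pixel columns grow to the right and rows downward; lengths in m; the calibration is good to about 2 mm. The wrist camera is an equidistant fisheye: a pixel r from the principal point sees the ray r / f radians off the axis. A picture is of the moment at which its call begins. There is no depth.
- arm.close_job(): hands the job in, once; it reports no verdict.
The state is a dict: "clock": time; "joint_positions": joint angles; "qd": joint speeds; "joint_efforts": joint torques, N m; "ee_pos": TCP position; "eef_rot": TCP orientation; "wrist_force": force on the tool from outside, world axes, zero at the start; "ft_torque": the same for the moment, N m; "grip_width": finger opening in m.
Only numpy, scipy, OpenCV 4.12 (cv2) and the standard library are available. Lean on these libraries where they do the work, as an engineer would, in place of code of your own. Each camera call takes 0.05 s, during which the arm holds its last target. There are 200 camera calls.

## Working session

There is one attempt and no reset: what is moved stays moved. The work goes in short steps, Python scripts to look and compute and a shell command to move; the robot and the scene stay as the last step left them, time stands still between calls to the robot, and variables do not carry over. Pictures are saved under pics/ and viewed, about 8 in all and at most 12, crops included, and the job is handed in when it is done.

```bash
ls; mkdir -p pics; cat > h.py <<'E'
import numpy as np, cv2
from station import arm
def cam(n,fn=None):
    c=arm.camera(n)
    if fn: cv2.imwrite('pics/'+fn,c['frame'][:,:,::-1])
    return c
def ray(c,u,v):
    R=cv2.Rodrigues(np.array(c['rvec'],float))[0]; t=np.array(c['tvec'],float).ravel()
    K=np.array(c['intrinsics'])
    d=np.linalg.inv(K)@[u,v,1]
    return -R.T@t, R.T@d
def onz(c,u,v,z):
    o,d=ray(c,u,v); return o+d*(z-o[2])/d[2]
def proj(c,p):
    return cv2.projectPoints(np.array(p,float).reshape(-1,1,3),np.array(c['rvec'],float),np.array(c['tvec'],float),np.array(c['intrinsics']),None)[0].reshape(-1,2)
E
python3 - <<'E'
from h import *
import pickle
cs={n:cam(n,n+'0.png') for n in('scene','top')}
pickle.dump(cs,open('c0.pkl','wb'))
for n,c in cs.items(): print(n,ray(c,320,240)[0])
s=arm.sense();print(s['ee_pos'],s['eef_rot'],s['clock'])
E
```

```text
pics
scene [0.89084523 0.36695866 0.82649663]
top [0.55639549 0.0256244  1.13511177]
[0.14884279 0.58101504 0.2386486 ] [ 1.25079230e-01  9.92146389e-01 -8.41297345e-04 -1.47307702e-04] 0.1
```

View pics/top0.png

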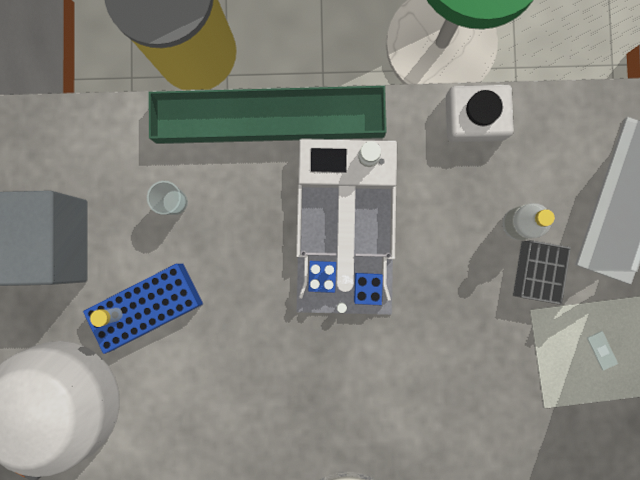

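View pics/scene0.png

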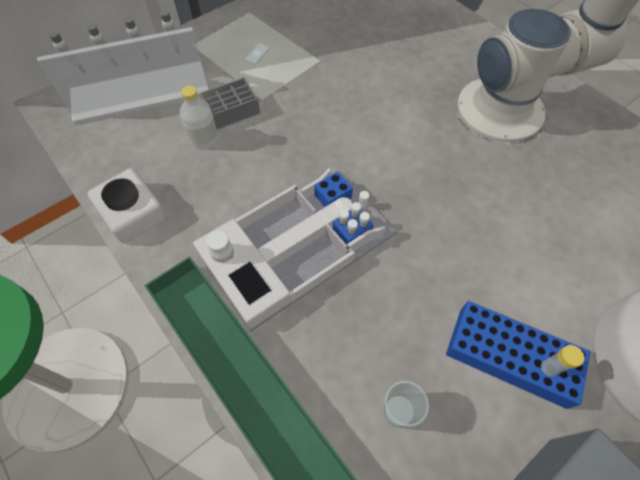

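The top view shows the tube rack in the left lane (caps near (322,276)), the empty rack in the right lane at (368,289), the vial at (342,308), and the housing at rows 140–185. Next I'll measure.

```bash
python3 - <<'E'
from h import *
import pickle
c=pickle.load(open('c0.pkl','rb'))['top']; im=c['frame']
cv2.imwrite('pics/crop.png',cv2.resize(im[130:330,280:410,::-1],None,fx=4,fy=3,interpolation=cv2.INTER_CUBIC)) if 0 else cv2.imwrite('pics/crop.png',cv2.resize(im[135:325,280:410,::-1],None,fx=3.1,fy=3.1,interpolation=cv2.INTER_CUBIC))
hsv=cv2.cvtColor(im,cv2.COLOR_RGB2HSV)
w=((hsv[...,1]<40)&(hsv[...,2]>185)).astype(np.uint8)
# caps
sub=w.copy(); m=np.zeros_like(w); m[262:291,309:335]=1
n,l,st,ce=cv2.connectedComponentsWithStats(w*m)
for i in range(1,n): print(st[i],ce[i].round(1),onz(c,*ce[i],0.078).round(4))
# blue rects
b=((hsv[...,0]>100)&(hsv[...,0]<130)&(hsv[...,1]>120)).astype(np.uint8)
n,l,st,ce=cv2.connectedComponentsWithStats(b)
for i in range(1,n):
    if st[i,4]>100: print('blue',st[i],ce[i].round(1))
for u,v in((300,140),(396,141),(299,184),(396,184),(297,257),(394,258)): print(u,v,onz(c,u,v,.055).round(4),onz(c,u,v,.045).round(4))
E
```

```text
[311 265   9   9  65] [315.1 268.8] [0.5486 0.0534 0.078 ]
[325 266   9   9  62] [329.  269.5] [0.5465 0.0255 0.078 ]
[311 280   8   9  61] [314.4 283.8] [0.5184 0.0556 0.078 ]
[325 281   8   8  59] [328.4 284.5] [0.5163 0.0273 0.078 ]
blue [308 261  28  32 478] [322.  275.9]
blue [  84  264  118   90 3745] [146.5 306.1]
blue [354 273  29  32 631] [367.9 288.5]
300 140 [0.8176 0.0797 0.055 ] [0.82   0.0802 0.045 ]
396 141 [ 0.8104 -0.1204  0.055 ] [ 0.8128 -0.1218  0.045 ]
299 184 [0.7251 0.0837 0.055 ] [0.7267 0.0842 0.045 ]
396 184 [ 0.7202 -0.1177  0.055 ] [ 0.7217 -0.119   0.045 ]
297 257 [0.5735 0.0909 0.055 ] [0.5737 0.0915 0.045 ]
394 258 [ 0.5669 -0.109   0.055 ] [ 0.567  -0.1102  0.045 ]
```

View pics/crop.png

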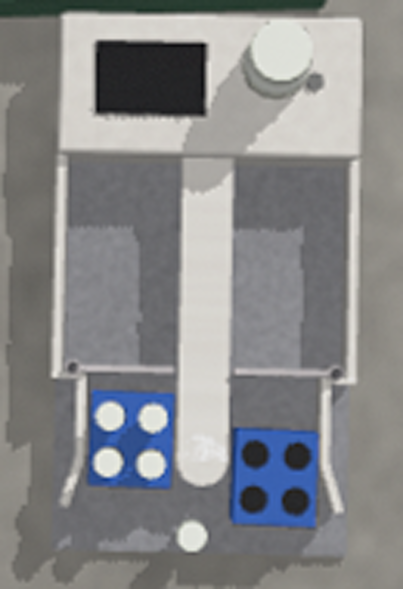

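```bash
python3 -m pendant '[[[0,0,0,0,0,-6,-0.75],[0,0,0,0,0,-6,-0.75],[-0.0247,-0.0374,0,0,0,0,-0.75],[-0.0247,-0.0374,0,0,0,0,-0.75],[-0.0247,-0.0374,0,0,0,0,-0.75],[-0.0247,-0.0374,0,0,0,0,-0.75],[-0.0247,-0.0374,0,0,0,0,-0.75],[-0.0247,-0.0374,0,0,0,0,-0.75]]]'
python3 -m pendant '[[[-0.0247,-0.0374,0,0,0,0,-0.75],[-0.0247,-0.0374,0,0,0,0,-0.75],[-0.0247,-0.0374,0,0,0,0,-0.75],[-0.0247,-0.0374,0,0,0,0,-0.75],[-0.0247,-0.0374,0,0,0,0,-0.75],[-0.0247,-0.0374,0,0,0,0,-0.75],[-0.0247,-0.0374,0,0,0,0,-0.75],[-0.0247,-0.0374,0,0,0,0,-0.75]]]'
python3 - <<'E'
from h import *
cam('wrist','w1.png'); s=arm.sense();print(s)
from scipy.spatial.transform import Rotation as R
print(R.from_quat(s['eef_rot']).as_matrix().round(3))
E
```

```text
clock: 0.9
ee_pos: [0.2881, 0.3492, 0.2392]
eef_rot: [0.02, 1.0, -0.0, -0.0]
wrist_force: [0.1, 1.3, -0.5]
grip_width: 0.0273
clock: 1.7
ee_pos: [0.4733, 0.042, 0.2394]
eef_rot: [0.021, 1.0, 0.0, -0.0]
wrist_force: [0.3, 0.3, -0.4]
grip_width: 0.0109
{'clock': 1.75, 'joint_positions': array([ 0.00873246, -0.24035135,  1.54827918, -0.00405317,  1.83395117,
       -1.51672909]), 'qd': array([ 0.0910197 , -0.02810006,  0.04341693,  0.03073656,  0.02718287,
        0.15917682]), 'joint_efforts': array([  6.308451  , -33.77901077, -41.87281251,   2.05984645,
         1.09483246,   0.17330786]), 'ee_pos': array([0.47539966, 0.03685209, 0.23830371]), 'eef_rot': array([ 2.31921552e-02,  9.99729100e-01, -1.96041995e-03, -8.16643781e-05]), 'wrist_force': array([-1.53615902, -4.7518855 , -0.75370296]), 'ft_torque': array([-0.09272754,  0.12296432, -0.00136023]), 'grip_width': 0.011143053731398051}
[[-0.999  0.046 -0.   ]
 [ 0.046  0.999 -0.004]
 [ 0.    -0.004 -1.   ]]
```

View pics/w1.png

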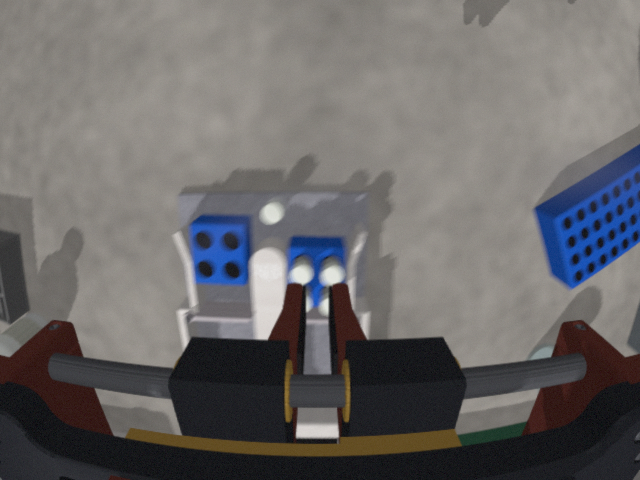

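The wrist view has the robot side up. The tube rack's rear top edge runs about (290,238)–(345,238), the vial is at (271,212), and the fingertips are at about (318,287), laterally in line with the rack.

```bash
cat >> h.py <<'E'
def wz(c,u,v,z):
    K=np.array(c['intrinsics']); x=(u-K[0,2])/K[0,0]; y=(v-K[1,2])/K[1,1]; r=np.hypot(x,y)
    d=np.array([np.sin(r)*x/r,np.sin(r)*y/r,np.cos(r)])
    R=cv2.Rodrigues(np.array(c['rvec'],float))[0]; t=np.array(c['tvec'],float).ravel()
    o=-R.T@t; d=R.T@d; return o+d*(z-o[2])/d[2]
O=np.array([.575,-.0105]);Y=-.042
def L(p): 
    a=np.array(p[:2])-O; return np.array([np.cos(Y)*a[0]+np.sin(Y)*a[1],-np.sin(Y)*a[0]+np.cos(Y)*a[1]]).round(4)
E
python3 - <<'E'
from h import *
c=cam('wrist','w2.png'); im=c['frame']; hsv=cv2.cvtColor(im,cv2.COLOR_RGB2HSV)
b=((hsv[...,0]>100)&(hsv[...,0]<130)&(hsv[...,1]>120)).astype(np.uint8)
n,l,st,ce=cv2.connectedComponentsWithStats(b)
for i in range(1,n):
    if st[i,4]>100 and 180<ce[i][0]<360:
        print('blue',st[i]); x,y,w,h=st[i][:4]
        for p in((x,y),(x+w,y)): q=wz(c,*p,.048); print(p,q.round(4),L(q))
for nm,p,z in(('deck l',(180,193),.008),('deck r',(371,192),.008),('vial',(271,212),.044),('nose',(268,248),.045)): q=wz(c,*p,z);print(nm,q.round(4),L(q))
s=arm.sense();print(s['ee_pos'],L(s['ee_pos']),s['wrist_force'],s['clock'])
E
```

```text
blue [ 198  211   62   71 3214]
(np.int32(198), np.int32(211)) [ 0.4614 -0.0759  0.048 ] [-0.1107 -0.0701]
(np.int32(260), np.int32(211)) [ 0.465  -0.0154  0.048 ] [-0.1097 -0.0095]
blue [ 297  232   59   71 1934]
(np.int32(297), np.int32(232)) [0.4869 0.0179 0.048 ] [-0.0892  0.0247]
(np.int32(356), np.int32(232)) [0.4894 0.0732 0.048 ] [-0.089   0.0801]
blue [345 274   9  27 103]
(np.int32(345), np.int32(274)) [0.5314 0.0619 0.048 ] [-0.0466  0.0705]
(np.int32(354), np.int32(274)) [0.5319 0.0707 0.048 ] [-0.0465  0.0793]
deck l [ 0.4485 -0.1082  0.008 ] [-0.1223 -0.103 ]
deck r [0.4588 0.0934 0.008 ] [-0.1204  0.0989]
vial [ 0.4674 -0.0057  0.044 ] [-0.1077  0.0003]
nose [ 0.5024 -0.0113  0.045 ] [-0.0725 -0.0038]
[0.47403754 0.03966885 0.23830007] [-0.103   0.0459] [-1.04451247 -0.07332005 -0.66172359] 1.8
```

```bash
python3 -m pendant '[[[0.008,0.003,0,0,0,0,-0.75],[0,0,0.04,0,0,0,-0.75],[0,0,0.04,0,0,0,-0.75],[0,0,0.04,0,0,0,-0.75],[0,0,0.04,0,0,0,-0.75],[0,0,0.03,0,0,0,-0.75],[0,0,0.012,0,0,0,-0.75],[0,0,0,0,0,0,-0.75]]]'
python3 - <<'E'
from h import *
c=cam('top'); d=cam('scene')
a=cv2.resize(c['frame'][210:330,280:410],None,fx=4,fy=4); b=cv2.resize(d['frame'][140:260,270:400],None,fx=4,fy=4)
cv2.imwrite('pics/p2.png',cv2.resize(np.hstack([a,b])[:,:,::-1],(800,370)))
s=arm.sense();print(s['ee_pos'],L(s['ee_pos']),s['wrist_force'],s['clock'],s['grip_width'])
E
```

```text
clock: 2.6
ee_pos: [0.4632, 0.0484, 0.0363]
eef_rot: [0.02, 1.0, 0.0, -0.002]
wrist_force: [0.8, -0.1, 0.0]
grip_width: 0.011
[0.46545909 0.04790267 0.03941764] [-0.1119  0.0538] [ 0.09602859  0.24232442 -0.11326081] 2.7 0.011058087430587607
```

View pics/p2.png

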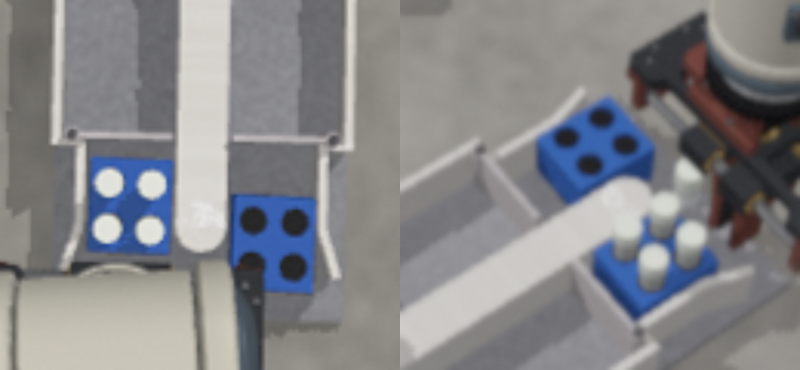

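```bash
python3 -m pendant '[[[-0.01,-0.002,0.004,0,0,0,-0.75],[-0.01,0,0,0,0,0,-0.75],[-0.01,0,0,0,0,0,-0.75],[-0.01,0,0,0,0,0,-0.75],[-0.01,0,0,0,0,0,-0.75],[-0.01,0,0,0,0,0,-0.75],[-0.01,0,0,0,0,0,-0.75],[0,0,0,0,0,0,-0.75]]]'
python3 - <<'E'
from h import *
c=cam('top'); d=cam('scene')
a=cv2.resize(c['frame'][210:330,280:410],None,fx=4,fy=4); b=cv2.resize(d['frame'][140:260,270:400],None,fx=4,fy=4)
cv2.imwrite('pics/p3.png',cv2.resize(np.hstack([a,b])[:,:,::-1],(800,370)))
for i in range(4):
    s=arm.sense();print(s['ee_pos'],L(s['ee_pos']),s['wrist_force'],s['clock']); arm.camera('top')
E
```

```text
clock: 3.5
ee_pos: [0.5363, 0.0421, 0.0342]
eef_rot: [0.021, 1.0, 0.0, 0.001]
wrist_force: [-0.2, -0.3, 0.6]
grip_width: 0.0112
[0.53532879 0.04225257 0.03378352] [-0.0419  0.051 ] [0.04358979 0.35825083 0.53983589] 3.6
[0.5350124  0.04228045 0.03369081] [-0.0422  0.0511] [-0.61746115 -0.24265921 -0.38418691] 3.65
[0.53480379 0.04230705 0.03361351] [-0.0424  0.0511] [ 0.03685939  0.23071308 -0.46616904] 3.7
[0.53470992 0.0422744  0.03362005] [-0.0425  0.051 ] [ 1.09569686  0.02529641 -0.15304199] 3.75
```

View pics/p3.png

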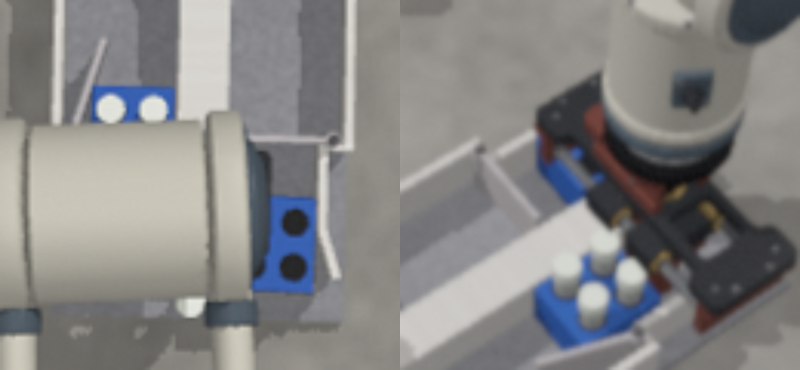

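The flap is held open and the rack is in the doorway, straight. I'll continue pushing.

```bash
python3 -m pendant '[[[-0.012,0,0,0,0,0,-0.75],[-0.012,0,0,0,0,0,-0.75],[-0.012,0,0,0,0,0,-0.75],[-0.012,0,0,0,0,0,-0.75],[-0.012,0,0,0,0,0,-0.75],[-0.012,0,0,0,0,0,-0.75],[-0.012,0,0,0,0,0,-0.75],[-0.012,0,0,0,0,0,-0.75]]]'
python3 -m pendant '[[[-0.004,0,0,0,0,0,-0.75],[-0.004,0,0,0,0,0,-0.75],[0,0,0,0,0,0,-0.75]]]'
python3 - <<'E'
from h import *
c=cam('top'); d=cam('scene')
a=cv2.resize(c['frame'][135:275,280:410],None,fx=4,fy=4); b=cv2.resize(d['frame'][150:290,230:360],None,fx=4,fy=4)
cv2.imwrite('pics/p4.png',cv2.resize(np.hstack([a,b])[:,:,::-1],(800,430)))
for i in range(3):
    s=arm.sense();print(s['ee_pos'],L(s['ee_pos']),s['wrist_force'],s['clock']); arm.camera('top')
E
```

```text
clock: 4.6
ee_pos: [0.6304, 0.0382, 0.0336]
eef_rot: [0.021, 1.0, -0.0, -0.001]
wrist_force: [-2.4, -0.3, 1.2]
grip_width: 0.0109
clock: 4.9
ee_pos: [0.6388, 0.0379, 0.0335]
eef_rot: [0.021, 1.0, -0.0, 0.0]
wrist_force: [-0.2, -1.3, 0.7]
grip_width: 0.0108
[0.63865895 0.03783477 0.03360748] [0.0616 0.051 ] [-0.52727532 -0.62072963 -1.17775923] 5.0
[0.63863125 0.03785086 0.03363757] [0.0615 0.051 ] [ 0.48656944 -0.89705391  0.06065762] 5.05
[0.63862932 0.03785247 0.03367185] [0.0615 0.051 ] [ 0.26629566 -1.68383136 -0.3522011 ] 5.1
```

View pics/p4.png

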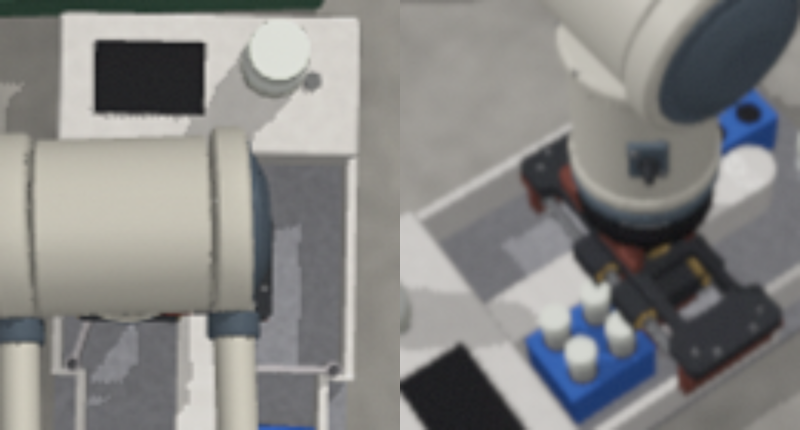

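Nearly home: the rack is straight, with a small gap still to the stop. I'll use small steps until the force rises.

```bash
python3 -m pendant '[[[-0.003,0,0,0,0,0,-0.75],[-0.002,0,0,0,0,0,-0.75],[0,0,0,0,0,0,-0.75]]]'
python3 -m pendant '[[[-0.002,0,0,0,0,0,-0.75],[0,0,0,0,0,0,-0.75]]]'
python3 -m pendant '[[[-0.002,0,0,0,0,0,-0.75],[0,0,0,0,0,0,-0.75]]]'
```

```text
clock: 5.45
ee_pos: [0.6438, 0.0378, 0.0337]
eef_rot: [0.021, 1.0, 0.0, -0.0]
wrist_force: [-2.2, -0.3, 1.4]
grip_width: 0.0109
clock: 5.65
ee_pos: [0.6459, 0.0377, 0.0337]
eef_rot: [0.021, 1.0, 0.0, 0.0]
wrist_force: [-1.8, -0.1, 0.7]
grip_width: 0.0109
clock: 5.85
ee_pos: [0.6469, 0.0377, 0.0337]
eef_rot: [0.021, 1.0, 0.0, -0.001]
wrist_force: [-6.7, 0.8, 4.2]
grip_width: 0.0106
```

```bash
python3 -m pendant '[[[-0.002,0,0,0,0,0,-0.75],[0,0,0,0,0,0,-0.75]]]'
```

```text
clock: 6.05
ee_pos: [0.647, 0.0378, 0.0337]
eef_rot: [0.021, 1.0, 0.0, -0.004]
wrist_force: [-15.8, 0.6, 8.5]
grip_width: 0.0107
```

Force rises while the tool stays put, so the rack is hard against the stop. I'll back off 8 mm, lift straight up, and look.

```bash
python3 -m pendant '[[[0.006,0,0,0,0,0,-0.75],[0.004,0,0,0,0,0,-0.75],[0,0,-0.03,0,0,0,-0.75],[0,0,-0.04,0,0,0,-0.75],[0,0,-0.04,0,0,0,-0.75],[0,0,-0.04,0,0,0,-0.75],[0,0,-0.04,0,0,0,-0.75],[0,0,-0.03,0,0,0,-0.75]]]'
python3 -m pendant '[[[0.03,0.03,0,0,0,0,-0.75],[0.035,0.03,0,0,0,0,-0.75],[0.035,0.03,0,0,0,0,-0.75],[0.035,0.03,0,0,0,0,-0.75],[0.035,0.03,0,0,0,0,-0.75],[0.035,0.03,0,0,0,0,-0.75],[0,0,0,0,0,0,-0.75],[0,0,0,0,0,0,-0.75]]]'
python3 - <<'E'
from h import *
c=cam('top'); d=cam('scene')
a=cv2.resize(c['frame'][135:325,280:410],None,fx=3,fy=3); b=cv2.resize(d['frame'][150:340,190:400],None,fx=3,fy=3)
cv2.imwrite('pics/p5.png',cv2.resize(np.hstack([a,b])[:,:,::-1],(800,448)))
im=c['frame'];hsv=cv2.cvtColor(im,cv2.COLOR_RGB2HSV)
b=((hsv[...,0]>100)&(hsv[...,0]<130)&(hsv[...,1]>120)).astype(np.uint8)
n,l,st,ce=cv2.connectedComponentsWithStats(b)
for i in range(1,n):
    if st[i,4]>60: print(st[i],ce[i].round(1),L(onz(c,*ce[i],.048)))
E
```

```text
clock: 6.85
ee_pos: [0.6401, 0.0381, 0.257]
eef_rot: [0.021, 1.0, 0.0, 0.002]
wrist_force: [0.8, -0.7, 0.5]
grip_width: 0.0108
clock: 7.65
ee_pos: [0.4421, 0.2269, 0.2541]
eef_rot: [0.02, 1.0, 0.0, 0.001]
wrist_force: [-0.6, 0.2, 0.3]
grip_width: 0.0109
[311 185  27  32 465] [324.1 202.7] [0.1088 0.0475]
[  84  264  118   87 3360] [147.1 303.2] [-0.1073  0.4107]
[354 273  29  32 628] [367.9 288.5] [-0.068  -0.0465]
```

View pics/p5.png

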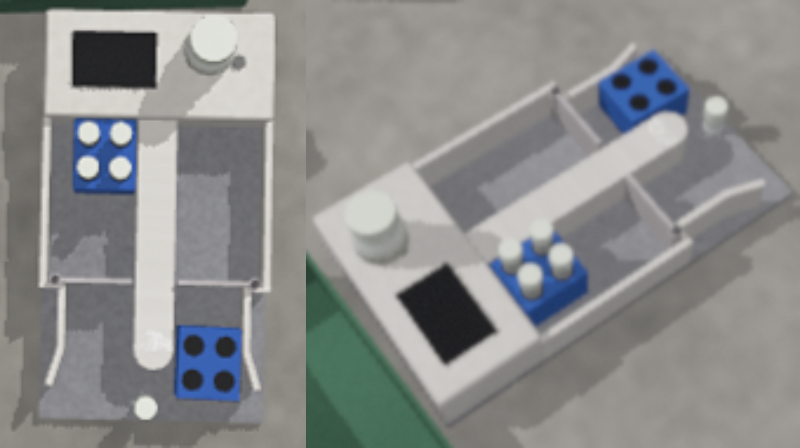

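The rack stands home against the stop, both flaps are closed, and the empty rack, vial and jar are in place.

```bash
python3 -c "
from station import arm
arm.close_job()"
```

```text
the job is handed in; nothing more can be done
```

I pushed the tube rack through the left lane's flap with nearly closed fingers until it sat against the end stop. Then I backed off, lifted the gripper out, moved it clear and handed the job in at about 8 s of the 35 s allowed.

**Against the stop:** over the last step the force rose from about 7 N to 16 N while the tool stayed put, so the rack was hard against the stop.

**Final pictures:**
- The rack stands upright and straight at about loader x = 0.109, y = 0.048 m. That estimate is a few mm uncertain.
- Both flaps look closed.
- The empty rack is at the same pixel position as at the start.
- The vial and jar look unmoved, and the gripper was clear of everything.

**Where checks disagreed:**
- **Rack's rear face before the push:** the wrist camera put it about 12 mm further back than the top camera did. I allowed for that in the approach.
- **Big rack:** its blue area in the top view measured slightly smaller at the end. Its outline started at the same corner with the same width, and the raised arm was nearby, so I put this down to the arm covering part of it. I did not look at it directly.
- **Bottle:** I did not check it again at the end, and the arm's path never went near it.

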